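# Stack the contactor tray on the battery-module crate and clamp it

## Robot

A 6-joint arm with a two-finger parallel gripper is mounted at the origin on the work surface. World frame = base frame: x ahead of the robot, y to its left, z up, the work surface at z = 0. Lengths are in m, angles in rad, forces in N, time in s.
With the tool pointing down it reaches from about 0.35 to 0.975 m from the base axis. Payload 4.9 kg.
Tool frame: the origin (TCP) lies at the very end of the fingers, on their centre line; the grasp point (between the pads) lies 19 mm behind it (manip.tcp_to_grasp is the distance from the TCP to the grasp point, in m); z points along the fingers, y is the direction in which the jaws open and shut (so a half turn about z gives the same grasp; the last joint's range is limited). The gripper opens to 85 mm and grips with 20 to 120 N. Pads are 22 mm wide; open, the fingers measure 114 mm over their backs; the gripper's body (76 mm by 85 mm) begins 54 mm behind the grasp point. The pads swing forward as they close: fully open they stand 13 mm farther back than shut.
Start: joints at [1.125, 0.053, 1.613, -0, 1.476, -0.119], TCP at [0.201, 0.592, 0.231] pointing down, gripper open.
Joint ranges: [-3.01, 3.01], [-1.01, 2.22], [0.06, 2.58], [-1.02, 4.17], [0.09, 2.62], [-3.14, 3.14]. Speed limits (rad/s): [2.57, 2.57, 3.14, 3.14, 3.14, 3.14].

## Interface

Orientations are given as a unit quaternion [w, x, y, z].
In Python, from plant import sensors, cams, job, finder, manip gives the robot as it stands.
- The arm moves only by the shell command python3 -m pendant 'ROWS'. ROWS is JSON, a list of rows, each an object of numbers: "wx", "wy", "wz": the turn, a rotation vector about the tool's x, y, z in degrees; "dx", "dy", "dz": the shift along the tool's x, y, z in m; "hand": the gripper's target within -1 to 1 (fully open at 1, half-way at 0, shut at -1). A call has 1 to 20 rows; each row is the pose to reach, as a shift and turn from the pose commanded when the call began, along the tool's axes at that moment; what a row does not reach only later rows make up. A row lasts 1/12 s, in which the tool goes at most 41.7 mm and 7.16 degrees, less where a joint would pass 70% of its speed; a pose out of reach is approached as far as the arm can. A call with a gripper value outside its range is refused whole. The fingers move at their own pace and stop on an object; the grip force is fixed at half the most. Time passes only in rows, so rows that repeat a pose let the fingers close. It gives the time, the measured TCP pose, the force and the opening at its end, in the units of the state.
- sensors.state(): the state, without advancing time (a new reading comes with each control period).
- cams.grab_frame(name): name is "side" or "top"; returns (picture, depth): 420x560x3 uint8, red, green, blue; 420x560 float32, m along the optical axis (not along the pixel's ray), 0 where there is no reading.
- cams.calibration(name): a dict with "fov_y" (degrees; the focal length in pixels is half the picture's height over the tangent of half this angle, whatever the lens; pixels are square), "cx", "cy" (the principal point, pixels), "pose" (4x4, takes a point from camera to world coordinates). Camera axes: x right, y down, z forward; pixel columns grow to the right and rows downward; lengths in m; the calibration is good to about 2 mm. A picture is of the moment at which its call begins. calibration takes no time and is no camera call.
- job.job_done(): hands the job in, once; it reports no verdict.
Trained networks look in the newest picture that a camera, given by its name, has taken for a name from the list of things; names that differ only in an ending like _2 or _b are one class to them, and where a whole thing is asked for, a point or a joint stands for the part that bears it (a point fixed in the world has none). Each returns a list of dicts, best first, with "score" (0 to 1); they miss things now and then, are a little off and sometimes report something else, mostly with a low value. They report only what shows in the picture. A call takes as long as a camera call.
- finder.look_for(camera, thing): "position" ([x, y, z] in m, in world coordinates, good to about 4 mm: the middle of the surface that is visible of it).
The state is a dict: "time": time; "joint_pos": joint angles; "joint_vel": joint speeds; "joint_efforts": joint torques, N m; "tool_pos": TCP position; "tool_rot": TCP orientation; "contact_force": force on the tool from outside, world axes, zero at the start; "ft_torque": the same for the moment, N m; "gripper_width": opening from 0.0 (shut) to 1.0 (fully open).
Only numpy, scipy, OpenCV 4.12 (cv2) and the standard library are available. Lean on these libraries where they do the work, as an engineer would, in place of code of your own. Each camera call takes 0.05 s, during which the arm holds its last target. There are 200 camera calls.

## Task

Pick up the yellow parts tray by its handle and stack it gently on the module crate: feel for the four sockets in the crate's blue floating frame until all four corner lugs have dropped in and the tray sits flush on the frame. Then let go and swing the crate's clamp fully over the end of the tray. Never force the tray down or knock it about, keep it level, and leave everything else where it is.

Things in the scene. Friction and masses are not known exactly. Their poses are not given: they have to be found in the camera images.
- tray: Loose yellow parts tray, 0.4 to 0.75 kg, black centre handle. Origin: centre, level with its lugs' feet; x across, y along, z up. Base plate 150 x 216 x 6, underside at z = 16, a flange round the walls (120 x 152, to z = 65). Under it 4 round lugs, 16 diameter, 16 long, foot bevelled 0.8 x 2, at x = +-54, y = +-86; it stands on them. Alike either way round; either way is right
- tray_grip (a point): Middle of the tray's handle bar, 116 above the lug feet. The bar is 20 wide (x), 24 high and 100 long (along the tray's y), on a post at each end; between the posts (80 apart) it is free beneath down to the parts, none higher than the walls
- crate: Black crate with a battery module inside, fixed to the surface. Origin: centre of its underside; y along, clamp at its -y end, z up. On rubber mounts over it lies the blue stacking frame (see crate_top). With the lugs in the sockets the tray's plate lies on the frame and the tray's origin is at z = 84 of the crate; with the lugs riding on the frame, at z = 100. Over 40 N between tray and crate cracks lugs
- crate_top (a point): Point on the crate's axis at z = 100, level with the frame's top: the frame is a flat ring, 160 x 224, 18 thick, opening 68 x 120, with 4 square sockets, 18.4 wide, 17 deep, edged yellow, at x = +-54, y = +-86 of the frame. It is square to the crate but lies up to 9 off this point in x and in y (stops at 10), new each time and not measured. 14 N sideways shifts it; it stays put. Slippery (0.3)
- clamp (a joint): Hold-down clamp on the crate, rad: 0 open, 1.57 closed, clockwise seen from above; stays where it is left (0.08 N m friction). Flat bar 14 wide, 5 thick, underside 2 above the flange of a seated tray. Its nose reaches 45 from the pivot: open to the crate's -x, closed to +y over the flange
- clamp_pivot (a point): On the clamp's upright pivot axis, at the bar's underside: x = 0, y = -138, z = 108 of the crate. On the clamp's tail, 40 from the axis opposite the nose (open: at the crate's +x; closed: at -y), stands a red thumb post to push it by, 14 diameter, from the bar up to z = 154 of the crate
- aux_battery: Black 12 V battery, 65 x 150 x 98, to be left alone. Origin: centre of its underside
- interface_box: Grey diagnostic box, 60 x 100 x 26, to be left alone. Origin: centre of its underside
- screwdriver: Orange-handled screwdriver, 200 long, to be left alone
- tape_roll: Roll of black tape, 90 diameter, 24 high, to be left alone
- cleaner_can: Blue spray can, 56 diameter, 172 high, to be left alone
- screw_bin: Red open bin, 100 x 150 x 50, to be left alone
- service_plug: Orange plug with a grip rib, 40 x 60 x 52, to be left alone

How it is judged:
By the outcome, as a careful person would: the job done as asked, in the order asked, and still so for the second after the job is handed in, with the robot touching nothing.
It also fails if it takes over 72 s, if anything falls off the work surface, if the arm or the gripper's body presses on something with over 40 N, if the wrist force passes 120 N, or if a joint passes its speed limit or range.

## Working session

There is one attempt and no reset: what is moved stays moved. The work goes in short steps, Python scripts to look and compute and a shell command to move; the robot and the scene stay as the last step left them, time stands still between calls to the robot, and variables do not carry over. Pictures are saved under pics/ and viewed, about 8 in all and at most 12, crops included, and the job is handed in when it is done.

```bash
ls; mkdir -p pics; cat > h.py <<'E'
import numpy as np, cv2
from plant import sensors, cams, job, finder, manip
from scipy.spatial.transform import Rotation as R
def cal(n):
    c=cams.calibration(n); f=210/np.tan(np.radians(c["fov_y"])/2); return f,c["cx"],c["cy"],np.array(c["pose"])
def cloud(n,d):
    f,cx,cy,P=cal(n); v,u=np.mgrid[:420,:560]
    p=np.stack([(u-cx)/f*d,(v-cy)/f*d,d],-1); return p@P[:3,:3].T+P[:3,3]
def proj(n,p):
    f,cx,cy,P=cal(n); q=(np.array(p)-P[:3,3])@P[:3,:3]; return np.stack([q[...,0]/q[...,2]*f+cx,q[...,1]/q[...,2]*f+cy],-1)
def save(n,name,img): cv2.imwrite(f"pics/{name}.png",img[...,::-1])
def delta(target_p,target_R):
    s=sensors.state(); q=s["tool_rot"]; Rt=R.from_quat([q[1],q[2],q[3],q[0]])
    return Rt.inv().apply(np.array(target_p)-s["tool_pos"]), np.degrees((Rt.inv()*target_R).as_rotvec())
E
python3 - <<'E'
from h import *
np.set_printoptions(precision=4,suppress=True)
print(sensors.state()); print(manip.tcp_to_grasp)
ims=[]
for n in("top","side"):
    im,d=cams.grab_frame(n); np.savez(f"{n}0.npz",im=im,d=d); ims.append(im); print(n,cal(n))
    for t in ("tray","tray_grip","crate","crate_top","clamp","clamp_pivot"):
        try: print(n,t,[(np.round(r["position"],3),round(r["score"],2)) for r in finder.look_for(n,t)[:2]])
        except Exception as e: print(t,e)
save("x","t0",ims[0]);save("x","s0",ims[1])
E
```

```text
pics
{'time': 0.0, 'joint_pos': array([ 1.125 ,  0.0533,  1.6143, -0.    ,  1.476 , -0.119 ]), 'joint_vel': array([ 0.0001,  0.0007, -0.0005,  0.0005, -0.0004,  0.0019]), 'joint_efforts': array([  0.0012, -39.3701, -37.0172,  -0.0001,   0.0073,  -0.    ]), 'tool_pos': array([0.2004, 0.5913, 0.2301]), 'tool_rot': array([-0.0003,  0.1627,  0.9867, -0.001 ]), 'contact_force': array([0.4695, 0.9816, 0.386 ]), 'ft_torque': array([ 0.04  , -0.0359,  0.0002]), 'gripper_width': 1.0030371969240766}
0.0187
top (np.float64(421.1618833997528), 279.21993070796475, 212.65995823987015, array([[ 0.0004, -0.9901,  0.1406,  0.4519],
       [-1.    , -0.0001,  0.0022, -0.0183],
       [-0.0021, -0.1406, -0.9901,  1.1338],
       [ 0.    ,  0.    ,  0.    ,  1.    ]]))
top tray [(array([ 0.531, -0.189,  0.03 ]), 0.63), (array([0.735, 0.05 , 0.027]), 0.3)]
top tray_grip [(array([ 0.535, -0.193,  0.025]), 0.57)]
top crate [(array([0.477, 0.183, 0.102]), 0.7)]
top crate_top [(array([0.482, 0.18 , 0.1  ]), 0.75)]
top clamp [(array([0.478, 0.054, 0.108]), 0.82), (array([ 0.532, -0.188,  0.027]), 0.73)]
top clamp_pivot [(array([0.482, 0.184, 0.099]), 0.65)]
side (np.float64(543.0929933079254), 277.2707411106142, 200.8184290029848, array([[ 0.7941, -0.4423,  0.4168, -0.1059],
       [-0.6074, -0.6008,  0.5197, -0.9211],
       [ 0.0206, -0.6659, -0.7458,  1.4227],
       [ 0.    ,  0.    ,  0.    ,  1.    ]]))
side tray [(array([ 0.531, -0.218,  0.037]), 0.78)]
side tray_grip [(array([ 0.531, -0.216,  0.036]), 0.89), (array([0.491, 0.05 , 0.115]), 0.62)]
side crate [(array([0.473, 0.164, 0.102]), 0.68)]
side crate_top [(array([0.471, 0.167, 0.101]), 0.8)]
side clamp [(array([0.488, 0.053, 0.114]), 0.68)]
side clamp_pivot [(array([0.471, 0.168, 0.101]), 0.68)]
```

View pics/t0.png

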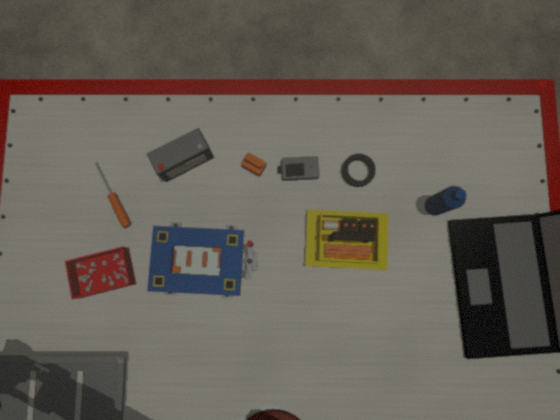

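View pics/s0.png

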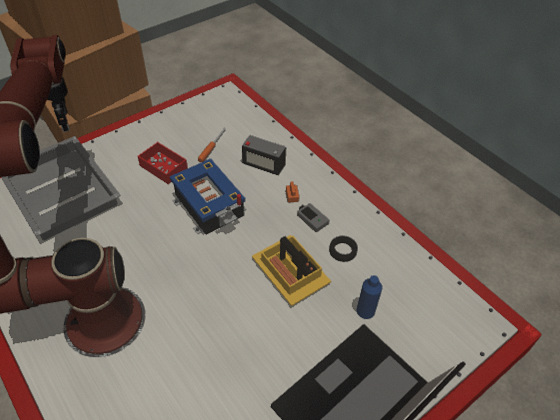

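The top view shows the blue frame with four yellow-edged sockets around (196,261), the clamp at its right with its red post at (250,243), and the tray at (347,240) with its plate long edge running left–right. The side view agrees: the tray handle is at about (295,258) and the clamp is at (228,218). Next I'll measure both accurately.

```bash
cat > m.py <<'E'
from h import *
def rect(n,im,z,c,half=0.16,s=0.0005):
    N=int(2*half/s)
    # rectified pixel (i=x col -> world x, j row -> world y)
    w=np.array([[c[0]-half,c[1]-half,z],[c[0]+half,c[1]-half,z],[c[0]+half,c[1]+half,z],[c[0]-half,c[1]+half,z]])
    H=cv2.getPerspectiveTransform(proj(n,w).astype(np.float32),np.float32([[0,0],[N,0],[N,N],[0,N]]))
    return cv2.warpPerspective(im,H,(N,N),flags=cv2.INTER_CUBIC),(lambda p:np.array(c)-half+np.array(p)*s)
def big(m):
    m=m.astype(np.uint8)*255; m=cv2.morphologyEx(m,cv2.MORPH_CLOSE,np.ones((9,9)))
    cs,_=cv2.findContours(m,cv2.RETR_EXTERNAL,cv2.CHAIN_APPROX_NONE); return max(cs,key=cv2.contourArea)
def yel(im):
    h=cv2.cvtColor(im,cv2.COLOR_RGB2HSV); return (h[...,0]>20)&(h[...,0]<36)&(h[...,1]>110)&(h[...,2]>50)
E
cat > m1.py <<'E'
from m import *
np.set_printoptions(precision=4,suppress=True)
for n in("top","side"):
    z=np.load(f"{n}0.npz"); im,d=z["im"],z["d"]; W=cloud(n,d)
    h=cv2.cvtColor(im,cv2.COLOR_RGB2HSV)
    r,t=rect(n,im,0.100,(0.477,0.183)); hh=cv2.cvtColor(r,cv2.COLOR_RGB2HSV)
    blue=(hh[...,0]>100)&(hh[...,0]<125)&(hh[...,1]>120)&(hh[...,2]>60)
    (c,sz,a)=cv2.minAreaRect(cv2.convexHull(big(blue|yel(r))))
    print(n,"frame",t(c),np.array(sz)*.5,a)
    save("x","r_"+n,r)
    k,l,st,ce=cv2.connectedComponentsWithStats(cv2.morphologyEx(yel(r).astype(np.uint8),cv2.MORPH_CLOSE,np.ones((15,15))))
    print("sock",[(t(ce[i]),st[i,4]) for i in range(1,k) if st[i,4]>300])
    b=(np.abs(W[...,0]-.477)<.05)&(np.abs(W[...,1]-.183)<.2)&(h[...,0]>100)&(h[...,0]<125)&(h[...,1]>120); print("z frame",np.median(W[b][:,2]))
    r,t=rect(n,im,0.022,(0.531,-0.19)); c=cv2.minAreaRect(cv2.convexHull(big(yel(r)))); print(n,"tray plate",t(c[0]),np.array(c[1])*.5,c[2])
    save("x","rt_"+n,r)
    m=(np.abs(W[...,0]-.531)<.13)&(np.abs(W[...,1]+.19)<.13)&(d>0)
    q=m&(W[...,2]>.09); print("bar",q.sum(),W[q].mean(0) if q.any() else 0, W[q].min(0), W[q].max(0))
    if q.any(): print(cv2.minAreaRect(W[q][:,:2].astype(np.float32)))
    q=m&(W[...,2]<.035)&(W[...,2]>.012)&yel(im); print("plate z",np.median(W[q][:,2]))
    # red post
    red=((h[...,0]<6)|(h[...,0]>174))&(h[...,1]>130)&(np.abs(W[...,0]-.5)<.07)&(np.abs(W[...,1]-.05)<.05)&(W[...,2]>.1)
    print("post",red.sum(),W[red].mean(0),W[red].min(0),W[red].max(0))
E
python3 m1.py; python3 -c "
import cv2,numpy as np
cv2.imwrite('pics/c0.png',np.vstack([np.hstack([cv2.resize(cv2.imread(f'pics/{a}_{b}.png'),(300,300)) for a in('r','rt')]) for b in('top','side')]))"
```

```text
top frame [0.4819 0.1876] [220.2153 154.7599] 86.9552230834961
sock [(array([0.532 , 0.0999]), np.int32(646)), (array([0.4225, 0.104 ]), np.int32(566)), (array([0.5396, 0.2716]), np.int32(871)), (array([0.4324, 0.2768]), np.int32(1005))]
z frame 0.10126776546253069
top tray plate [ 0.5394 -0.1935] [216.9275 149.6746] 87.23786926269531
bar 378 [ 0.5389 -0.1922  0.128 ] [ 0.5275 -0.2435  0.0904] [ 0.551  -0.1441  0.1361]
((0.5396218299865723, -0.193732351064682), (0.09931542724370956, 0.020258383825421333), 87.30711364746094)
plate z 0.023491341601066362
post 16 [0.5196 0.0526 0.1553] [0.5149 0.0493 0.1528] [0.5243 0.0564 0.1607]
side frame [0.4792 0.1889] [226.3297 160.8046] 87.51044464111328
sock [(array([0.5287, 0.1045]), np.int32(866)), (array([0.423, 0.106]), np.int32(1094)), (array([0.5398, 0.2759]), np.int32(948)), (array([0.4323, 0.2796]), np.int32(964))]
z frame 0.10267292033334563
side tray plate [ 0.5416 -0.1931] [219.7034 158.939 ] 87.27368927001953
bar 306 [ 0.5356 -0.1985  0.1234] [ 0.5251 -0.2461  0.0901] [ 0.5505 -0.1428  0.1399]
((0.5384588837623596, -0.19475284218788147), (0.10358992218971252, 0.02290325053036213), 87.64690399169922)
plate z 0.024502024758640162
post 41 [0.5166 0.0513 0.1397] [0.5107 0.043  0.1132] [0.5238 0.0577 0.1614]
```

View pics/c0.png

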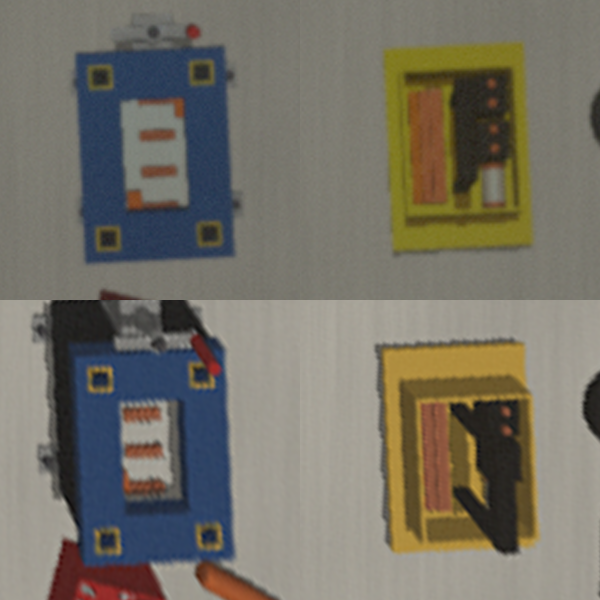

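Crop check: the frame and tray are both turned about −3° and the rectified outlines are square. My estimates are a frame centre near (0.481, 0.188) and a tray centre near (0.539, −0.194).

```bash
cat > go.py <<'E'
from h import *; import sys
x,y,z,h=map(float,sys.argv[1:5]); hr=np.radians(h)
M=np.array([[-np.sin(hr),np.cos(hr),0],[np.cos(hr),np.sin(hr),0],[0,0,-1]])
d,w=delta([x,y,z],R.from_matrix(M)); s=sensors.state(); q=s["tool_rot"]; T=R.from_quat([q[1],q[2],q[3],q[0]]).as_matrix()
print("t",round(s["time"],2),"pos",np.round(s["tool_pos"],4),"yaw",round(np.degrees(np.arctan2(T[1,1],T[0,1])),2),"tilt",np.round(T[:2,2],4),"F",np.round(s["contact_force"],1),"M",np.round(s["ft_torque"],2),"w",round(s["gripper_width"],3))
print("d",np.round(d,4),"w",np.round(w,2))
E
python3 go.py 0.5393 -0.1937 0.25 -2.75
```

```text
t 0.7 pos [0.2007 0.5919 0.2313] yaw 71.27 tilt [0.     0.0001] F [ 0.4 -0.4 -0.4] M [-0.02  0.02  0.02] w 0.997
d [-0.5729 -0.6353 -0.0187] w [ 0.   -0.   74.02]
```

```bash
python3 -m pendant '[{"dx":-0.573,"dy":-0.635,"dz":-0.019,"wz":74.0},{"dx":-0.573,"dy":-0.635,"dz":-0.019,"wz":74.0},{"dx":-0.573,"dy":-0.635,"dz":-0.019,"wz":74.0},{"dx":-0.573,"dy":-0.635,"dz":-0.019,"wz":74.0},{"dx":-0.573,"dy":-0.635,"dz":-0.019,"wz":74.0},{"dx":-0.573,"dy":-0.635,"dz":-0.019,"wz":74.0},{"dx":-0.573,"dy":-0.635,"dz":-0.019,"wz":74.0},{"dx":-0.573,"dy":-0.635,"dz":-0.019,"wz":74.0},{"dx":-0.573,"dy":-0.635,"dz":-0.019,"wz":74.0},{"dx":-0.573,"dy":-0.635,"dz":-0.019,"wz":74.0},{"dx":-0.573,"dy":-0.635,"dz":-0.019,"wz":74.0},{"dx":-0.573,"dy":-0.635,"dz":-0.019,"wz":74.0},{"dx":-0.573,"dy":-0.635,"dz":-0.019,"wz":74.0},{"dx":-0.573,"dy":-0.635,"dz":-0.019,"wz":74.0},{"dx":-0.573,"dy":-0.635,"dz":-0.019,"wz":74.0},{"dx":-0.573,"dy":-0.635,"dz":-0.019,"wz":74.0},{"dx":-0.573,"dy":-0.635,"dz":-0.019,"wz":74.0},{"dx":-0.573,"dy":-0.635,"dz":-0.019,"wz":74.0},{"dx":-0.573,"dy":-0.635,"dz":-0.019,"wz":74.0},{"dx":-0.573,"dy":-0.635,"dz":-0.019,"wz":74.0}]'; python3 go.py 0.5393 -0.1937 0.15 -2.75
```

```text
t 0.7 pos [0.2007 0.5919 0.2313] yaw 71.27 tilt [0.     0.0001] F [ 0.4 -0.4 -0.4] M [-0.02  0.02  0.02] w 0.997
d [-0.5729 -0.6353  0.0813] w [ 0.   -0.   74.02]invalid input
```

```bash
python3 -m pendant '[{"wx":0,"wy":0,"wz":74.0,"dx":-0.573,"dy":-0.635,"dz":-0.019,"hand":1},{"wx":0,"wy":0,"wz":74.0,"dx":-0.573,"dy":-0.635,"dz":-0.019,"hand":1},{"wx":0,"wy":0,"wz":74.0,"dx":-0.573,"dy":-0.635,"dz":-0.019,"hand":1},{"wx":0,"wy":0,"wz":74.0,"dx":-0.573,"dy":-0.635,"dz":-0.019,"hand":1},{"wx":0,"wy":0,"wz":74.0,"dx":-0.573,"dy":-0.635,"dz":-0.019,"hand":1},{"wx":0,"wy":0,"wz":74.0,"dx":-0.573,"dy":-0.635,"dz":-0.019,"hand":1},{"wx":0,"wy":0,"wz":74.0,"dx":-0.573,"dy":-0.635,"dz":-0.019,"hand":1},{"wx":0,"wy":0,"wz":74.0,"dx":-0.573,"dy":-0.635,"dz":-0.019,"hand":1},{"wx":0,"wy":0,"wz":74.0,"dx":-0.573,"dy":-0.635,"dz":-0.019,"hand":1},{"wx":0,"wy":0,"wz":74.0,"dx":-0.573,"dy":-0.635,"dz":-0.019,"hand":1},{"wx":0,"wy":0,"wz":74.0,"dx":-0.573,"dy":-0.635,"dz":-0.019,"hand":1},{"wx":0,"wy":0,"wz":74.0,"dx":-0.573,"dy":-0.635,"dz":-0.019,"hand":1}]'; python3 go.py 0.5393 -0.1937 0.25 -2.75
```

```text
time: 1.7
tool_pos: [0.399, 0.131, 0.2429]
tool_rot: [0.0, 0.724, 0.69, 0.001]
contact_force: [0.9, 0.5, 0.7]
gripper_width: 1.0
t 1.7 pos [0.399  0.131  0.2429] yaw -2.8 tilt [0.0016 0.0003] F [0.9 0.5 0.7] M [ 0.   -0.02  0.  ] w 1.0
d [-0.3175  0.156  -0.007 ] w [ 0.09 -0.02 -0.05]
```

```bash
python3 -m pendant '[{"wx":0,"wy":0,"wz":0,"dx":-0.317,"dy":0.156,"dz":-0.007,"hand":1},{"wx":0,"wy":0,"wz":0,"dx":-0.317,"dy":0.156,"dz":-0.007,"hand":1},{"wx":0,"wy":0,"wz":0,"dx":-0.317,"dy":0.156,"dz":-0.007,"hand":1},{"wx":0,"wy":0,"wz":0,"dx":-0.317,"dy":0.156,"dz":-0.007,"hand":1},{"wx":0,"wy":0,"wz":0,"dx":-0.317,"dy":0.156,"dz":-0.007,"hand":1},{"wx":0,"wy":0,"wz":0,"dx":-0.317,"dy":0.156,"dz":-0.007,"hand":1},{"wx":0,"wy":0,"wz":0,"dx":-0.317,"dy":0.156,"dz":-0.007,"hand":1},{"wx":0,"wy":0,"wz":0,"dx":-0.317,"dy":0.156,"dz":-0.007,"hand":1},{"wx":0,"wy":0,"wz":0,"dx":-0.317,"dy":0.156,"dz":-0.007,"hand":1},{"wx":0,"wy":0,"wz":0,"dx":-0.317,"dy":0.156,"dz":-0.007,"hand":1},{"wx":0,"wy":0,"wz":0,"dx":-0.317,"dy":0.156,"dz":-0.007,"hand":1}]'; python3 go.py 0.5393 -0.1937 0.097 -2.75
```

```text
time: 2.62
tool_pos: [0.5394, -0.1919, 0.2491]
tool_rot: [-0.001, 0.724, 0.689, -0.0]
contact_force: [0.0, 0.0, 0.7]
gripper_width: 1.002
t 2.62 pos [ 0.5394 -0.1919  0.2491] yaw -2.83 tilt [-0.0008  0.0007] F [0.  0.  0.7] M [ 0.03  0.05 -0.04] w 1.002
d [-1.900e-03  1.000e-04  1.521e-01] w [-0.05 -0.04 -0.08]
```

```bash
python3 -m pendant '[{"wx":0,"wy":0,"wz":0,"dx":-0.002,"dy":0,"dz":0.035,"hand":1},{"wx":0,"wy":0,"wz":0,"dx":-0.002,"dy":0,"dz":0.07,"hand":1},{"wx":0,"wy":0,"wz":0,"dx":-0.002,"dy":0,"dz":0.1,"hand":0.5},{"wx":0,"wy":0,"wz":0,"dx":-0.002,"dy":0,"dz":0.125,"hand":0.2},{"wx":0,"wy":0,"wz":0,"dx":-0.002,"dy":0,"dz":0.145,"hand":0},{"wx":0,"wy":0,"wz":0,"dx":-0.002,"dy":0,"dz":0.152,"hand":0},{"wx":0,"wy":0,"wz":0,"dx":-0.002,"dy":0,"dz":0.152,"hand":0},{"wx":0,"wy":0,"wz":0,"dx":-0.002,"dy":0,"dz":0.152,"hand":-0.2},{"wx":0,"wy":0,"wz":0,"dx":-0.002,"dy":0,"dz":0.152,"hand":-0.3}]'; python3 go.py 0.5393 -0.1937 0.097 -2.75
```

```text
time: 3.37
tool_pos: [0.5406, -0.1932, 0.0997]
tool_rot: [0.002, 0.723, 0.69, 0.001]
contact_force: [-0.0, -0.4, 0.5]
gripper_width: 0.354
t 3.37 pos [ 0.5406 -0.1932  0.0997] yaw -2.69 tilt [ 0.0032 -0.0015] F [-0.  -0.4  0.5] M [-0.01 -0.04  0.01] w 0.354
d [-0.0005 -0.0012  0.0027] w [0.19 0.08 0.06]
```

```bash
python3 -m pendant '[{"wx":0,"wy":0,"wz":0,"dx":0,"dy":0,"dz":0,"hand":-0.5},{"wx":0,"wy":0,"wz":0,"dx":0,"dy":0,"dz":0,"hand":-0.6},{"wx":0,"wy":0,"wz":0,"dx":0,"dy":0,"dz":0,"hand":-1},{"wx":0,"wy":0,"wz":0,"dx":0,"dy":0,"dz":0,"hand":-1},{"wx":0,"wy":0,"wz":0,"dx":0,"dy":0,"dz":0,"hand":-1}]'; python3 go.py 0.5393 -0.1937 0.097 -2.75
```

```text
time: 3.78
tool_pos: [0.54, -0.1935, 0.0995]
tool_rot: [0.001, 0.724, 0.69, 0.0]
contact_force: [-5.5, 0.5, 6.5]
gripper_width: 0.221
t 3.78 pos [ 0.54   -0.1935  0.0995] yaw -2.73 tilt [ 0.0015 -0.0009] F [-5.5  0.5  6.5] M [0.14 0.48 0.03] w 0.221
d [-0.0002 -0.0007  0.0025] w [0.09 0.04 0.02]
```

```bash
python3 -m pendant '[{"wx":0,"wy":0,"wz":0,"dx":0,"dy":0,"dz":-0.001,"hand":-1},{"wx":0,"wy":0,"wz":0,"dx":0,"dy":0,"dz":-0.003,"hand":-1},{"wx":0,"wy":0,"wz":0,"dx":0,"dy":0,"dz":-0.006,"hand":-1},{"wx":0,"wy":0,"wz":0,"dx":0,"dy":0,"dz":-0.010,"hand":-1},{"wx":0,"wy":0,"wz":0,"dx":0,"dy":0,"dz":-0.015,"hand":-1},{"wx":0,"wy":0,"wz":0,"dx":0,"dy":0,"dz":-0.018,"hand":-1},{"wx":0,"wy":0,"wz":0,"dx":0,"dy":0,"dz":-0.02,"hand":-1},{"wx":0,"wy":0,"wz":0,"dx":0,"dy":0,"dz":-0.02,"hand":-1},{"wx":0,"wy":0,"wz":0,"dx":0,"dy":0,"dz":-0.02,"hand":-1}]'; python3 go.py 0.5393 -0.1937 0.28 -2.75
cat > lvl.py <<'E'
from m import *
import sys
n=sys.argv[1]; c=np.array([float(sys.argv[2]),float(sys.argv[3])]); im,d=cams.grab_frame("side"); W=cloud("side",d); save("x",n,im)
m=yel(im)&(d>0)&(np.abs(W[...,0]-c[0])<.14)&(np.abs(W[...,1]-c[1])<.16)
P=W[m]; print(len(P))
z0=float(sys.argv[4])  # expected lug foot z; plate top = z0+.022
q=P[np.abs(P[:,2]-z0-.022)<.012]
if len(q)>30:
    for _ in range(3):
        A=np.c_[q[:,0]-c[0],q[:,1]-c[1],np.ones(len(q))]; s=np.linalg.lstsq(A,q[:,2],rcond=None)[0]; r=q[:,2]-A@s; q=q[np.abs(r)<3*r.std()+1e-4]
    print("plate plane slope x,y (deg)",np.degrees(s[:2]),"z at c (expect %.3f)"%(z0+.022),s[2],"n",len(q),"rms",r.std())
    print("ext",q.min(0),q.max(0))
cv2.imwrite("pics/%s_c.png"%n,cv2.resize(im[int(proj("side",[*c,z0])[1])-90:int(proj("side",[*c,z0])[1])+90,max(0,int(proj("side",[*c,z0])[0])-120):int(proj("side",[*c,z0])[0])+120][...,::-1],None,fx=3,fy=3))
E
python3 lvl.py s1 0.540 -0.1935 0.02
```

```text
time: 4.53
tool_pos: [0.5394, -0.1932, 0.1176]
tool_rot: [0.0, 0.724, 0.69, 0.0]
contact_force: [0.5, 0.3, -5.4]
gripper_width: 0.227
t 4.53 pos [ 0.5394 -0.1932  0.1176] yaw -2.72 tilt [ 0.0003 -0.0001] F [ 0.5  0.3 -5.4] M [-0.03 -0.07 -0.03] w 0.227
d [-0.0006 -0.     -0.1624] w [0.02 0.01 0.03]
1786
plate plane slope x,y (deg) [-0.3043748   0.19872834] z at c (expect 0.042) 0.043242348922864 n 1145 rms 0.003884519682731326
ext [ 0.4592042  -0.30470357  0.03247742] [ 0.61126976 -0.08183941  0.05389946]
```

```bash
cat > fit.py <<'E'
from m import *
from scipy.optimize import minimize
np.set_printoptions(precision=4,suppress=True)
S=np.array([[sx*.054,sy*.086] for sx in(-1,1) for sy in(-1,1)])
g=np.linspace(-.020,.020,41); gx,gy=np.meshgrid(g,g); mx=np.maximum(abs(gx),abs(gy))
for n in("top","side"):
    ims=[np.load(f"{n}0.npz")["im"].astype(np.float32)]+[cams.grab_frame(n)[0].astype(np.float32) for _ in range(3)]
    im=np.mean(ims,0)
    for name,sig,tm in (("yel",(im[...,0]+im[...,1])/2-im[...,2],((mx>.0092)&(mx<.0122)).astype(float)),("notblue",-(im[...,2]-im[...,0]),(mx<.0122).astype(float))):
        tm=cv2.GaussianBlur(tm,(0,0),1.2); tm=(tm-tm.mean())/tm.std()
        def samp(p,ss):
            c,s=np.cos(p[2]),np.sin(p[2]); out=[]
            for a in ss:
                X=a[0]+gx;Y=a[1]+gy
                w=np.stack([p[0]+c*X-s*Y,p[1]+s*X+c*Y,np.full_like(X,.100)],-1)
                u=proj(n,w).astype(np.float32); v=cv2.remap(sig,u[...,0],u[...,1],cv2.INTER_CUBIC); v=(v-v.mean())/v.std(); out.append((v*tm).mean())
            return -np.mean(out)
        f=lambda q,ss=S: samp([q[0]/1e3,q[1]/1e3,q[2]/100],ss)
        r=minimize(f,[481.5,188.2,-5.1],method="Nelder-Mead",options=dict(initial_simplex=[[481,188,-5],[484,188,-5],[481,191,-5],[481,188,-7]]))
        print(n,name,r.x[:2],"yaw",np.degrees(r.x[2]/100),"score",-r.fun)
E
python3 fit.py
```

```text
top yel [482.1225 188.8711] yaw -2.758629118252238 score 0.8056652562947583
top notblue [482.1073 188.84  ] yaw -2.7223245156547575 score 0.8806816027954143
side yel [482.0796 191.7557] yaw -2.616017527122264 score 0.783806376146121
side notblue [481.8923 191.7334] yaw -2.8073601642779304 score 0.6371153151655988
```

```bash
python3 -m pendant '[{"wx":0,"wy":0,"wz":0,"dx":0,"dy":0,"dz":-0.006,"hand":-1},{"wx":0,"wy":0,"wz":0,"dx":0,"dy":0,"dz":-0.018,"hand":-1},{"wx":0,"wy":0,"wz":0,"dx":0,"dy":0,"dz":-0.036,"hand":-1},{"wx":0,"wy":0,"wz":0,"dx":0,"dy":0,"dz":-0.058,"hand":-1},{"wx":0,"wy":0,"wz":0,"dx":0.003,"dy":-0.001,"dz":-0.08,"hand":-1},{"wx":0,"wy":0,"wz":0,"dx":0.009,"dy":-0.002,"dz":-0.102,"hand":-1},{"wx":0,"wy":0,"wz":0,"dx":0.018,"dy":-0.004,"dz":-0.122,"hand":-1},{"wx":0,"wy":0,"wz":0,"dx":0.03,"dy":-0.006,"dz":-0.14,"hand":-1},{"wx":0,"wy":0,"wz":0,"dx":0.045,"dy":-0.009,"dz":-0.152,"hand":-1},{"wx":0,"wy":0,"wz":0,"dx":0.063,"dy":-0.013,"dz":-0.16,"hand":-1},{"wx":0,"wy":0,"wz":0,"dx":0.084,"dy":-0.017,"dz":-0.165,"hand":-1},{"wx":0,"wy":0,"wz":0,"dx":0.108,"dy":-0.021,"dz":-0.165,"hand":-1},{"wx":0,"wy":0,"wz":0,"dx":0.134,"dy":-0.027,"dz":-0.165,"hand":-1},{"wx":0,"wy":0,"wz":0,"dx":0.161,"dy":-0.032,"dz":-0.165,"hand":-1},{"wx":0,"wy":0,"wz":0,"dx":0.188,"dy":-0.037,"dz":-0.165,"hand":-1},{"wx":0,"wy":0,"wz":0,"dx":0.215,"dy":-0.043,"dz":-0.165,"hand":-1},{"wx":0,"wy":0,"wz":0,"dx":0.242,"dy":-0.048,"dz":-0.165,"hand":-1},{"wx":0,"wy":0,"wz":0,"dx":0.268,"dy":-0.053,"dz":-0.165,"hand":-1},{"wx":0,"wy":0,"wz":0,"dx":0.292,"dy":-0.058,"dz":-0.165,"hand":-1},{"wx":0,"wy":0,"wz":0,"dx":0.314,"dy":-0.063,"dz":-0.165,"hand":-1}]'; python3 -m pendant '[{"wx":0,"wy":0,"wz":0,"dx":0.020,"dy":-0.004,"dz":0,"hand":-1},{"wx":0,"wy":0,"wz":0,"dx":0.037,"dy":-0.007,"dz":0,"hand":-1},{"wx":0,"wy":0,"wz":0,"dx":0.050,"dy":-0.0095,"dz":0,"hand":-1},{"wx":0,"wy":0,"wz":0,"dx":0.059,"dy":-0.0115,"dz":0,"hand":-1},{"wx":0,"wy":0,"wz":0,"dx":0.064,"dy":-0.0122,"dz":0,"hand":-1},{"wx":0,"wy":0,"wz":0,"dx":0.066,"dy":-0.0123,"dz":0,"hand":-1},{"wx":0,"wy":0,"wz":0,"dx":0.066,"dy":-0.0123,"dz":0,"hand":-1},{"wx":0,"wy":0,"wz":0,"dx":0.066,"dy":-0.0123,"dz":0,"hand":-1}]'; python3 go.py 0.4824 0.1898 0.2145 -2.73;  python3 lvl.py s2 0.4824 0.1898 0.183
```

```text
time: 6.55
tool_pos: [0.4904, 0.1255, 0.283]
tool_rot: [0.0, 0.723, 0.69, 0.0]
contact_force: [0.1, -0.1, -5.9]
gripper_width: 0.225
time: 7.22
tool_pos: [0.4823, 0.1895, 0.2825]
tool_rot: [0.0, 0.724, 0.69, -0.0]
contact_force: [0.1, -0.0, -5.6]
gripper_width: 0.223
t 7.22 pos [0.4823 0.1895 0.2825] yaw -2.76 tilt [ 0.     -0.0005] F [ 0.1 -0.  -5.6] M [-0. -0. -0.] w 0.223
d [0.0003 0.0001 0.068 ] w [ 0.    0.03 -0.03]
1605
plate plane slope x,y (deg) [-0.17449918  0.21975752] z at c (expect 0.205) 0.2080717136299904 n 903 rms 0.003460832334819368
ext [0.40201474 0.07530363 0.19892719] [0.55353445 0.29928087 0.21693716]
```

View pics/s2_c.png

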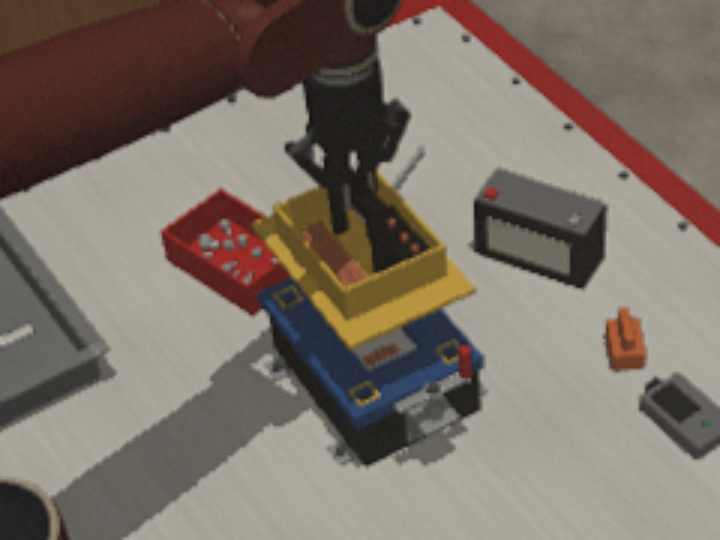

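```bash
python3 -m pendant '[{"wx":0,"wy":0,"wz":0,"dx":0.0003,"dy":0,"dz":0.006,"hand":-1},{"wx":0,"wy":0,"wz":0,"dx":0.0003,"dy":0,"dz":0.018,"hand":-1},{"wx":0,"wy":0,"wz":0,"dx":0.0003,"dy":0,"dz":0.033,"hand":-1},{"wx":0,"wy":0,"wz":0,"dx":0.0003,"dy":0,"dz":0.048,"hand":-1},{"wx":0,"wy":0,"wz":0,"dx":0.0003,"dy":0,"dz":0.060,"hand":-1},{"wx":0,"wy":0,"wz":0,"dx":0.0003,"dy":0,"dz":0.067,"hand":-1},{"wx":0,"wy":0,"wz":0,"dx":0.0003,"dy":0,"dz":0.071,"hand":-1},{"wx":0,"wy":0,"wz":0,"dx":0.0003,"dy":0,"dz":0.074,"hand":-1},{"wx":0,"wy":0,"wz":0,"dx":0.0003,"dy":0,"dz":0.076,"hand":-1},{"wx":0,"wy":0,"wz":0,"dx":0.0003,"dy":0,"dz":0.077,"hand":-1},{"wx":0,"wy":0,"wz":0,"dx":0.0003,"dy":0,"dz":0.078,"hand":-1},{"wx":0,"wy":0,"wz":0,"dx":0.0003,"dy":0,"dz":0.079,"hand":-1},{"wx":0,"wy":0,"wz":0,"dx":0.0003,"dy":0,"dz":0.079,"hand":-1}]'; python3 go.py 0.4824 0.1898 0.2 -2.73
```

```text
time: 8.35
tool_pos: [0.4823, 0.1904, 0.2037]
tool_rot: [0.0, 0.724, 0.69, 0.0]
contact_force: [-0.6, -0.2, -5.0]
gripper_width: 0.22
t 8.35 pos [0.4823 0.1904 0.2037] yaw -2.72 tilt [0.0006 0.0002] F [-0.6 -0.2 -5. ] M [-0.04 -0.01 -0.02] w 0.22
d [-0.0006  0.0001  0.0037] w [ 0.03 -0.01  0.01]
```

```bash
python3 -m pendant '[{"wx":0,"wy":0,"wz":0,"dx":0,"dy":0,"dz":0.001,"hand":-1},{"wx":0,"wy":0,"wz":0,"dx":0,"dy":0,"dz":0.002,"hand":-1},{"wx":0,"wy":0,"wz":0,"dx":0,"dy":0,"dz":0.003,"hand":-1},{"wx":0,"wy":0,"wz":0,"dx":0,"dy":0,"dz":0.004,"hand":-1},{"wx":0,"wy":0,"wz":0,"dx":0,"dy":0,"dz":0.005,"hand":-1},{"wx":0,"wy":0,"wz":0,"dx":0,"dy":0,"dz":0.005,"hand":-1}]'; python3 go.py 0.4824 0.1898 0.2 -2.73
```

```text
time: 8.85
tool_pos: [0.482, 0.1903, 0.198]
tool_rot: [-0.0, 0.724, 0.69, -0.0]
contact_force: [0.9, 1.1, -6.2]
gripper_width: 0.221
t 8.85 pos [0.482  0.1903 0.198 ] yaw -2.72 tilt [-0.0006 -0.0002] F [ 0.9  1.1 -6.2] M [-0.01  0.02 -0.01] w 0.221
d [-0.0004  0.0004 -0.002 ] w [-0.03  0.01  0.01]
```

```bash
python3 -m pendant '[{"wx":0,"wy":0,"wz":0,"dx":0,"dy":0,"dz":0.0007,"hand":-1},{"wx":0,"wy":0,"wz":0,"dx":0,"dy":0,"dz":0.0014,"hand":-1},{"wx":0,"wy":0,"wz":0,"dx":0,"dy":0,"dz":0.002,"hand":-1},{"wx":0,"wy":0,"wz":0,"dx":0,"dy":0,"dz":0.002,"hand":-1}]';python3 -m pendant '[{"wx":0,"wy":0,"wz":0,"dx":0,"dy":0,"dz":0.0007,"hand":-1},{"wx":0,"wy":0,"wz":0,"dx":0,"dy":0,"dz":0.001,"hand":-1},{"wx":0,"wy":0,"wz":0,"dx":0,"dy":0,"dz":0.001,"hand":-1}]'; python3 go.py 0.4824 0.1898 0.2 -2.73
```

```text
time: 9.18
tool_pos: [0.4821, 0.1903, 0.1962]
tool_rot: [-0.0, 0.724, 0.69, -0.0]
contact_force: [-0.1, 0.2, -6.1]
gripper_width: 0.222
time: 9.43
tool_pos: [0.4821, 0.1903, 0.1953]
tool_rot: [-0.0, 0.724, 0.69, -0.0]
contact_force: [1.1, 0.1, -5.0]
gripper_width: 0.222
t 9.43 pos [0.4821 0.1903 0.1953] yaw -2.73 tilt [-0.0002 -0.    ] F [ 1.1  0.1 -5. ] M [-0.03 -0.03 -0.02] w 0.222
d [-0.0005  0.0003 -0.0047] w [-0.01  0.    0.  ]
```

```bash
for i in 1 2; do python3 -m pendant '[{"wx":0,"wy":0,"wz":0,"dx":0,"dy":0,"dz":0.0007,"hand":-1},{"wx":0,"wy":0,"wz":0,"dx":0,"dy":0,"dz":0.0014,"hand":-1},{"wx":0,"wy":0,"wz":0,"dx":0,"dy":0,"dz":0.002,"hand":-1},{"wx":0,"wy":0,"wz":0,"dx":0,"dy":0,"dz":0.002,"hand":-1}]'|grep -E "pos|force"; done; python3 go.py 0.4824 0.1898 0.2 -2.73
```

```text
tool_pos: [0.4821, 0.1903, 0.1932]
contact_force: [0.1, -0.4, -4.9]
tool_pos: [0.4821, 0.1903, 0.1912]
contact_force: [-0.1, -0.1, -5.0]
t 10.1 pos [0.4821 0.1903 0.1912] yaw -2.72 tilt [-0.0003 -0.0001] F [-0.1 -0.1 -5. ] M [ 0.03 -0.02  0.01] w 0.222
d [-0.0005  0.0003 -0.0088] w [-0.02  0.    0.01]
```

```bash
for i in 1 2 3; do python3 -m pendant '[{"wx":0,"wy":0,"wz":0,"dx":0,"dy":0,"dz":0.0007,"hand":-1},{"wx":0,"wy":0,"wz":0,"dx":0,"dy":0,"dz":0.0014,"hand":-1},{"wx":0,"wy":0,"wz":0,"dx":0,"dy":0,"dz":0.002,"hand":-1},{"wx":0,"wy":0,"wz":0,"dx":0,"dy":0,"dz":0.002,"hand":-1}]'|grep -E "pos|force"; done; python3 lvl.py s3 0.482 0.190 0.088
```

```text
tool_pos: [0.4821, 0.1903, 0.1892]
contact_force: [-1.4, 0.7, -5.6]
tool_pos: [0.4821, 0.1903, 0.1872]
contact_force: [0.0, -0.2, -6.2]
tool_pos: [0.4821, 0.1903, 0.1852]
contact_force: [-0.0, -0.7, -5.3]
1448
plate plane slope x,y (deg) [0.03323919 0.41101726] z at c (expect 0.110) 0.11142284855273224 n 873 rms 0.003966351608476111
ext [0.40163884 0.07719266 0.10096467] [0.55432146 0.29856719 0.1219808 ]
```

View pics/s3_c.png

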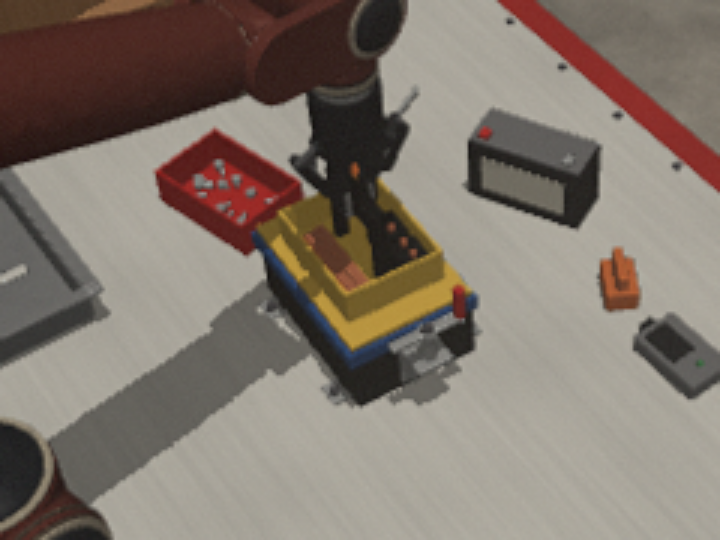

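All four lugs went in without contact. The picture shows the plate nearly on the blue frame at about (360,330). I'll ease it down to a light contact.

```bash
for i in 1 2; do python3 -m pendant '[{"wx":0,"wy":0,"wz":0,"dx":0,"dy":0,"dz":0.0005,"hand":-1},{"wx":0,"wy":0,"wz":0,"dx":0,"dy":0,"dz":0.001,"hand":-1},{"wx":0,"wy":0,"wz":0,"dx":0,"dy":0,"dz":0.001,"hand":-1}]'|grep -E "pos|force"; done
```

```text
tool_pos: [0.4821, 0.1903, 0.1843]
contact_force: [1.2, -0.2, -5.5]
tool_pos: [0.4823, 0.1903, 0.1836]
contact_force: [-0.1, -0.2, -4.4]
```

```bash
python3 -m pendant '[{"wx":0,"wy":0,"wz":0,"dx":0,"dy":0,"dz":0.0005,"hand":-1},{"wx":0,"wy":0,"wz":0,"dx":0,"dy":0,"dz":0.0005,"hand":-1}]'|grep -E "pos|force"
```

```text
tool_pos: [0.4823, 0.1904, 0.1836]
contact_force: [-1.5, 0.3, -2.1]
```

```bash
python3 -m pendant '[{"wx":0,"wy":0,"wz":0,"dx":0,"dy":0,"dz":0.0005,"hand":-1},{"wx":0,"wy":0,"wz":0,"dx":0,"dy":0,"dz":0.0005,"hand":-1}]'|grep -E "pos|force";  python3 -m pendant '[{"wx":0,"wy":0,"wz":0,"dx":0,"dy":0,"dz":0.0005,"hand":-1},{"wx":0,"wy":0,"wz":0,"dx":0,"dy":0,"dz":0.0005,"hand":-1}]'|grep -E "pos|force"; python3 go.py 0.482 0.190 0.28 -2.73
```

```text
tool_pos: [0.4823, 0.1904, 0.1835]
contact_force: [-5.6, -1.4, 3.2]
tool_pos: [0.4823, 0.1904, 0.1835]
contact_force: [-6.5, -1.8, 5.6]
t 12.15 pos [0.4823 0.1904 0.1835] yaw -2.72 tilt [0.0004 0.    ] F [-6.5 -1.8  5.6] M [-0.3   0.89 -0.03] w 0.223
d [-0.0004 -0.0002 -0.0965] w [ 0.02 -0.    0.01]
```

```bash
python3 -m pendant '[{"wx":0,"wy":0,"wz":0,"dx":0,"dy":0,"dz":-0.001,"hand":-1},{"wx":0,"wy":0,"wz":0,"dx":0,"dy":0,"dz":-0.001,"hand":-0.5},{"wx":0,"wy":0,"wz":0,"dx":0,"dy":0,"dz":-0.001,"hand":-0.3},{"wx":0,"wy":0,"wz":0,"dx":0,"dy":0,"dz":-0.001,"hand":-0.1},{"wx":0,"wy":0,"wz":0,"dx":0,"dy":0,"dz":-0.001,"hand":0.1},{"wx":0,"wy":0,"wz":0,"dx":0,"dy":0,"dz":-0.001,"hand":0.2},{"wx":0,"wy":0,"wz":0,"dx":0,"dy":0,"dz":-0.001,"hand":0.2},{"wx":0,"wy":0,"wz":0,"dx":0,"dy":0,"dz":-0.001,"hand":0.2}]'; python3 go.py 0.482 0.190 0.28 -2.73
```

```text
time: 12.82
tool_pos: [0.4823, 0.1904, 0.1829]
tool_rot: [0.0, 0.724, 0.69, 0.0]
contact_force: [-0.5, 0.3, -0.1]
gripper_width: 0.594
t 12.82 pos [0.4823 0.1904 0.1829] yaw -2.72 tilt [0.0002 0.0001] F [-0.5  0.3 -0.1] M [0.   0.05 0.01] w 0.594
d [-0.0004 -0.0002 -0.0971] w [ 0.01 -0.01  0.01]
```

```bash
python3 -m pendant '[{"wx":0,"wy":0,"wz":0,"dx":0,"dy":0,"dz":-0.015,"hand":0.2},{"wx":0,"wy":0,"wz":0,"dx":0,"dy":0,"dz":-0.04,"hand":0.2},{"wx":0,"wy":0,"wz":0,"dx":0,"dy":0,"dz":-0.08,"hand":-1},{"wx":0,"wy":0,"wz":0,"dx":0,"dy":0,"dz":-0.11,"hand":-1},{"wx":0,"wy":0,"wz":0,"dx":0,"dy":0,"dz":-0.11,"hand":-1},{"wx":0,"wy":0,"wz":0,"dx":0,"dy":0,"dz":-0.11,"hand":-1}]'; cat > post.py <<'E'
from m import *
import sys
np.set_printoptions(precision=4,suppress=True)
tag=sys.argv[1]; out=[]
for n in("top","side"):
    im=np.mean([cams.grab_frame(n)[0].astype(float) for _ in range(2)],0).astype(np.uint8); im,d=im,cams.grab_frame(n)[1]; W=cloud(n,d); h=cv2.cvtColor(im,cv2.COLOR_RGB2HSV)
    red=((h[...,0]<8)|(h[...,0]>172))&(h[...,1]>120)&(np.abs(W[...,0]-.49)<.08)&(np.abs(W[...,1]-.04)<.06)&(W[...,2]>.1)
    q=W[red]; 
    if len(q): print(n,"post",len(q),q.mean(0),"hi",q[q[:,2]>.15].mean(0),q.min(0),q.max(0)); print("uv",np.argwhere(red).mean(0)[::-1])
    if n=="top":
        r,t=rect(n,im,.154,(.5,.07),.08,.0005); m=cv2.cvtColor(r,cv2.COLOR_RGB2HSV); rr=(((m[...,0]<8)|(m[...,0]>172))&(m[...,1]>120)).astype(np.uint8)
        k,l,st,ce=cv2.connectedComponentsWithStats(rr); i=1+st[1:,4].argmax(); print("top rect z=.154",t(ce[i]),st[i]*.5)
    c=proj(n,[.5,.1,.12]).astype(int); a=im[max(0,c[1]-60):c[1]+60,c[0]-70:c[0]+70]; out.append(cv2.resize(a,(420,360),interpolation=cv2.INTER_CUBIC)); 
    y=yel(im)&(d>0)&(np.abs(W[...,0]-.48)<.12)&(np.abs(W[...,1]-.19)<.15)&(W[...,2]<.13); print("plate z",np.median(W[y][:,2]))
save("x","p_"+tag,np.hstack(out)[:, :800])
E
python3 post.py 1; python3 go.py 0.49 0.1 0.28 -2.73
```

```text
time: 13.32
tool_pos: [0.4834, 0.1906, 0.296]
tool_rot: [0.001, 0.724, 0.69, 0.002]
contact_force: [0.0, -0.9, -1.4]
gripper_width: 0.039
top post 98 [ 0.467  -0.0022  0.9139] hi [ 0.4665 -0.0027  0.9217] [ 0.4519 -0.0183  0.1493] [0.5246 0.0589 1.1338]
uv [228.602 225.5  ]
top rect z=.154 [0.519  0.0532] [ 93.5  57.5  12.   12.  224. ]
plate z 0.1073587466030359
side post 37 [0.5157 0.0505 0.1387] hi [0.515  0.0501 0.1553] [0.5106 0.0423 0.1144] [0.5214 0.0582 0.1592]
uv [238.4595 199.5946]
plate z 0.10966407560907254
t 13.62 pos [0.4815 0.1902 0.291 ] yaw -2.72 tilt [-0.003  -0.0007] F [ 0.8 -0.6 -0.8] M [ 0.03 -0.03 -0.02] w -0.0
d [-0.0896  0.0128  0.0111] w [-0.17  0.05  0.01]
```

View pics/p_1.png

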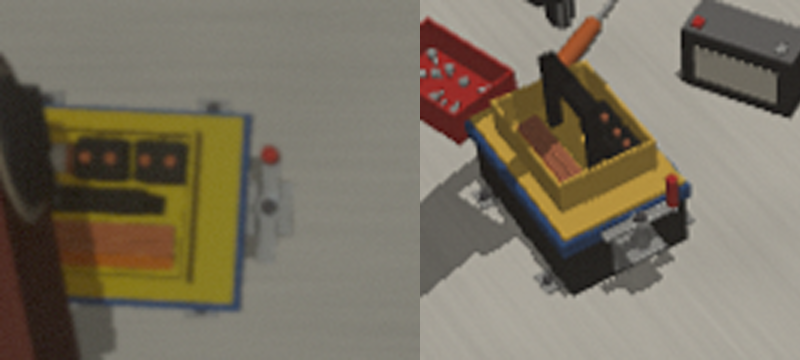

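```bash
python3 -m pendant '[{"wx":0,"wy":0,"wz":0,"dx":-0.03,"dy":0.012,"dz":0,"hand":-1},{"wx":0,"wy":0,"wz":0,"dx":-0.065,"dy":0.027,"dz":0,"hand":-1},{"wx":0,"wy":0,"wz":0,"dx":-0.095,"dy":0.039,"dz":0,"hand":-1},{"wx":0,"wy":0,"wz":0,"dx":-0.106,"dy":0.0435,"dz":0,"hand":-1},{"wx":0,"wy":0,"wz":0,"dx":-0.106,"dy":0.0435,"dz":0.01,"hand":-1},{"wx":0,"wy":0,"wz":0,"dx":-0.106,"dy":0.0435,"dz":0.04,"hand":-1},{"wx":0,"wy":0,"wz":0,"dx":-0.106,"dy":0.0435,"dz":0.07,"hand":-1},{"wx":0,"wy":0,"wz":0,"dx":-0.106,"dy":0.0435,"dz":0.1,"hand":-1},{"wx":0,"wy":0,"wz":0,"dx":-0.106,"dy":0.0435,"dz":0.12,"hand":-1},{"wx":0,"wy":0,"wz":0,"dx":-0.106,"dy":0.0435,"dz":0.13,"hand":-1},{"wx":0,"wy":0,"wz":0,"dx":-0.106,"dy":0.0435,"dz":0.13,"hand":-1}]'; python3 go.py 0.5205 0.0825 0.122 -2.73; python3 post.py 2
```

```text
time: 14.53
tool_pos: [0.5179, 0.0833, 0.1589]
tool_rot: [-0.003, 0.723, 0.69, -0.002]
contact_force: [-0.7, 0.3, -0.5]
gripper_width: 0.002
t 14.53 pos [0.5179 0.0833 0.1589] yaw -2.66 tilt [-0.0071  0.0003] F [-0.7  0.3 -0.5] M [ 0.    0.   -0.05] w 0.002
d [-0.0007  0.0029  0.0368] w [-0.41  0.    0.07]
top post 1581 [0.479  0.0563 0.5241] hi [0.479  0.0563 0.5241] [ 0.41   -0.0183  0.4462] [0.5449 0.1    1.1338]
uv [230.9298 252.3681]
top rect z=.154 [0.5419 0.1146] [  79.    84.5   81.    75.5 7301. ]
plate z 0.10741486710480308
side post 996 [0.4708 0.0445 0.4634] hi [0.4695 0.0443 0.4733] [0.41   0.0205 0.1139] [0.5583 0.0999 0.5142]
uv [221.75   127.0803]
plate z 0.10961581497898709
```

View pics/p_2.png

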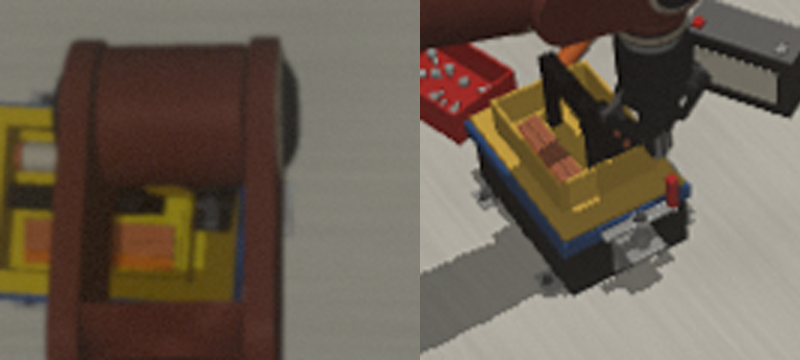

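```bash
python3 -m pendant '[{"wx":0,"wy":0,"wz":0,"dx":0,"dy":0,"dz":0.01,"hand":-1},{"wx":0,"wy":0,"wz":0,"dx":0,"dy":0,"dz":0.022,"hand":-1},{"wx":0,"wy":0,"wz":0,"dx":0,"dy":0,"dz":0.032,"hand":-1},{"wx":0,"wy":0,"wz":0,"dx":0,"dy":0,"dz":0.038,"hand":-1},{"wx":0,"wy":0,"wz":0,"dx":0,"dy":0,"dz":0.038,"hand":-1},{"wx":0,"wy":0,"wz":0,"dx":0,"dy":0,"dz":0.038,"hand":-1}]'; python3 go.py 0.5205 0.0825 0.122 -2.73
```

```text
time: 15.33
tool_pos: [0.5199, 0.0823, 0.1238]
tool_rot: [-0.001, 0.724, 0.69, -0.001]
contact_force: [0.2, 0.2, -0.4]
gripper_width: -0.002
t 15.33 pos [0.5199 0.0823 0.1238] yaw -2.73 tilt [-0.002 -0.   ] F [ 0.2  0.2 -0.4] M [ 0.04 -0.   -0.04] w -0.002
d [0.0002 0.0005 0.0018] w [-0.12  0.01 -0.  ]
```

```bash
python3 -m pendant '[{"wx":0,"wy":0,"wz":0,"dx":-0.003,"dy":0,"dz":0,"hand":-1},{"wx":0,"wy":0,"wz":0,"dx":-0.006,"dy":0,"dz":0,"hand":-1},{"wx":0,"wy":0,"wz":0,"dx":-0.010,"dy":0,"dz":0,"hand":-1},{"wx":0,"wy":0,"wz":5,"dx":-0.0136,"dy":0.0014,"dz":0,"hand":-1},{"wx":0,"wy":0,"wz":10,"dx":-0.0172,"dy":0.0025,"dz":0,"hand":-1},{"wx":0,"wy":0,"wz":15,"dx":-0.021,"dy":0.0033,"dz":0,"hand":-1},{"wx":0,"wy":0,"wz":20,"dx":-0.0248,"dy":0.0037,"dz":0,"hand":-1},{"wx":0,"wy":0,"wz":20,"dx":-0.0248,"dy":0.0037,"dz":0,"hand":-1}]'; python3 -m pendant '[{"wx":0,"wy":0,"wz":0,"dx":0,"dy":0,"dz":0,"hand":-1},{"wx":0,"wy":0,"wz":0,"dx":0,"dy":0,"dz":0,"hand":-1}]'; python3 go.py 0.5228 0.0575 0.122 -22.73; python3 lvl.py s4 0.482 0.190 0.084
```

```text
time: 16.0
tool_pos: [0.5235, 0.057, 0.1255]
tool_rot: [0.0, 0.833, 0.553, 0.001]
contact_force: [0.9, 1.1, 0.2]
gripper_width: 0.001
time: 16.17
tool_pos: [0.5232, 0.0572, 0.1251]
tool_rot: [0.0, 0.832, 0.555, 0.0]
contact_force: [-1.0, -0.2, -0.6]
gripper_width: 0.001
t 16.17 pos [0.5232 0.0572 0.1251] yaw -22.63 tilt [ 0.0004 -0.0004] F [-1.  -0.2 -0.6] M [0.   0.02 0.  ] w 0.001
d [ 0.0002 -0.0005  0.0031] w [0.03 0.01 0.1 ]
1249
plate plane slope x,y (deg) [0.09058064 0.06231661] z at c (expect 0.106) 0.1090187723730825 n 766 rms 0.003558469654043222
ext [0.40228159 0.07716481 0.09828922] [0.54529876 0.30162263 0.11797496]
```

View pics/s4_c.png

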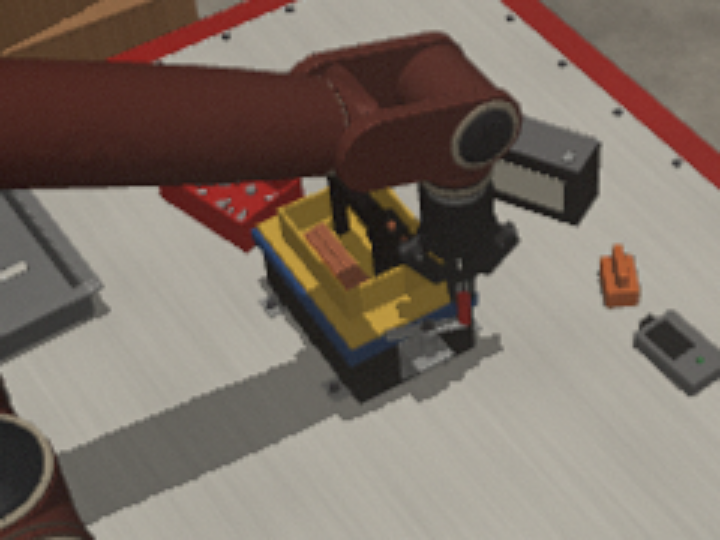

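```bash
python3 -m pendant '[{"wx":0,"wy":0,"wz":5,"dx":-0.0036,"dy":0.0014,"dz":0,"hand":-1},{"wx":0,"wy":0,"wz":10,"dx":-0.0072,"dy":0.0025,"dz":0,"hand":-1},{"wx":0,"wy":0,"wz":15,"dx":-0.011,"dy":0.0033,"dz":0,"hand":-1},{"wx":0,"wy":0,"wz":20,"dx":-0.0148,"dy":0.0037,"dz":0,"hand":-1},{"wx":0,"wy":0,"wz":25,"dx":-0.0186,"dy":0.0039,"dz":0,"hand":-1},{"wx":0,"wy":0,"wz":30,"dx":-0.0224,"dy":0.0036,"dz":0,"hand":-1},{"wx":0,"wy":0,"wz":35,"dx":-0.0262,"dy":0.0031,"dz":0,"hand":-1},{"wx":0,"wy":0,"wz":40,"dx":-0.0299,"dy":0.0022,"dz":0,"hand":-1},{"wx":0,"wy":0,"wz":45,"dx":-0.0336,"dy":0.001,"dz":0,"hand":-1},{"wx":0,"wy":0,"wz":50,"dx":-0.0371,"dy":-0.0005,"dz":0,"hand":-1},{"wx":0,"wy":0,"wz":55,"dx":-0.0404,"dy":-0.0023,"dz":0,"hand":-1},{"wx":0,"wy":0,"wz":60,"dx":-0.0436,"dy":-0.0044,"dz":0,"hand":-1},{"wx":0,"wy":0,"wz":60,"dx":-0.0436,"dy":-0.0044,"dz":0,"hand":-1},{"wx":0,"wy":0,"wz":60,"dx":-0.0436,"dy":-0.0044,"dz":0,"hand":-1}]'; python3 go.py 0.4949 0.0181 0.122 -92.73
```

```text
time: 17.38
tool_pos: [0.5022, 0.0188, 0.125]
tool_rot: [0.0, 0.998, 0.065, 0.0]
contact_force: [0.1, 0.1, 0.3]
gripper_width: 0.005
t 17.38 pos [0.5022 0.0188 0.125 ] yaw -82.56 tilt [ 0.0002 -0.0003] F [0.1 0.1 0.3] M [ 0.01 -0.02 -0.06] w 0.005
d [-0.0074 -0.0002  0.003 ] w [ 2.000e-02 -1.000e-02  1.017e+01]
```

```bash
python3 -m pendant '[{"wx":0,"wy":0,"wz":5,"dx":-0.0036,"dy":0.0014,"dz":0,"hand":-1},{"wx":0,"wy":0,"wz":10,"dx":-0.0072,"dy":0.0025,"dz":0,"hand":-1},{"wx":0,"wy":0,"wz":10,"dx":-0.0072,"dy":0.0025,"dz":0,"hand":-1},{"wx":0,"wy":0,"wz":10,"dx":-0.0072,"dy":0.0025,"dz":0,"hand":-1}]'; for i in 1 2; do python3 -m pendant '[{"wx":0,"wy":0,"wz":0,"dx":-0.0005,"dy":0,"dz":0,"hand":-1},{"wx":0,"wy":0,"wz":0,"dx":-0.001,"dy":0,"dz":0,"hand":-1},{"wx":0,"wy":0,"wz":0,"dx":-0.001,"dy":0,"dz":0,"hand":-1}]' | grep -E "pos|force"; done; python3 lvl.py s5 0.482 0.150 0.084
```

```text
time: 17.72
tool_pos: [0.4955, 0.0155, 0.125]
tool_rot: [0.0, 1.0, -0.022, -0.0]
contact_force: [0.5, -0.3, 0.0]
gripper_width: -0.002
tool_pos: [0.4947, 0.0155, 0.1251]
contact_force: [1.5, -0.6, -1.2]
tool_pos: [0.4943, 0.0154, 0.1251]
contact_force: [5.5, -1.3, -2.4]
1018
plate plane slope x,y (deg) [ 0.25494335 -0.06575878] z at c (expect 0.106) 0.10896802010117469 n 674 rms 0.003745173674382275
ext [0.402664   0.07487549 0.09774369] [0.52063458 0.30156423 0.11799391]
```

View pics/s5_c.png

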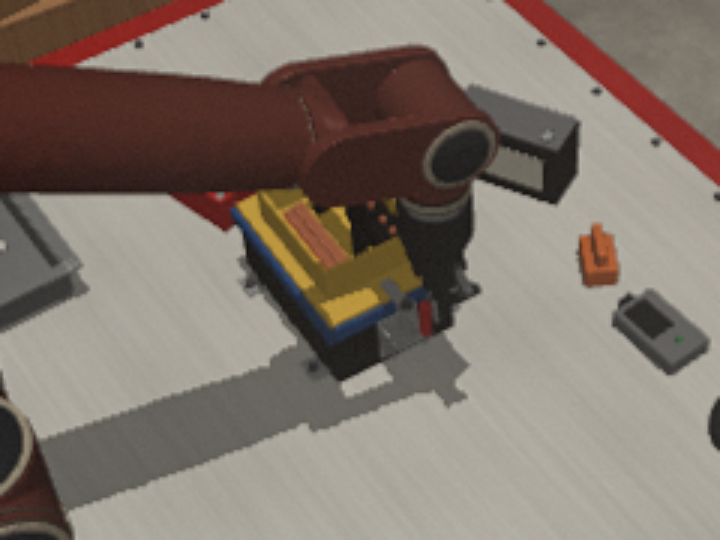

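The force rises and the tool stalls, so the clamp is at its stop; its nose lies over the flange near (395,290). One more small press to confirm, then I'll retreat.

```bash
python3 -m pendant '[{"wx":0,"wy":0,"wz":0,"dx":-0.0006,"dy":0,"dz":0,"hand":-1},{"wx":0,"wy":0,"wz":0,"dx":-0.0006,"dy":0,"dz":0,"hand":-1},{"wx":0,"wy":0,"wz":0,"dx":-0.0006,"dy":0,"dz":0,"hand":-1}]' | grep -E "pos|force"; python3 -m pendant '[{"wx":0,"wy":0,"wz":0,"dx":0.003,"dy":0,"dz":0,"hand":-1},{"wx":0,"wy":0,"wz":0,"dx":0.01,"dy":0,"dz":0,"hand":-1},{"wx":0,"wy":0,"wz":0,"dx":0.016,"dy":0,"dz":0,"hand":-1},{"wx":0,"wy":0,"wz":0,"dx":0.016,"dy":0,"dz":0,"hand":-1},{"wx":0,"wy":0,"wz":0,"dx":0.016,"dy":0,"dz":-0.02,"hand":-1},{"wx":0,"wy":0,"wz":0,"dx":0.016,"dy":0,"dz":-0.06,"hand":-1},{"wx":0,"wy":0,"wz":0,"dx":0.016,"dy":0,"dz":-0.1,"hand":-1},{"wx":0,"wy":0,"wz":0,"dx":0.016,"dy":0.01,"dz":-0.14,"hand":-1},{"wx":0,"wy":0,"wz":0,"dx":0.016,"dy":0.04,"dz":-0.16,"hand":-1},{"wx":0,"wy":0,"wz":0,"dx":0.016,"dy":0.08,"dz":-0.17,"hand":-1},{"wx":0,"wy":0,"wz":0,"dx":0.016,"dy":0.12,"dz":-0.18,"hand":-1},{"wx":0,"wy":0,"wz":0,"dx":0.016,"dy":0.16,"dz":-0.18,"hand":-1},{"wx":0,"wy":0,"wz":0,"dx":0.016,"dy":0.2,"dz":-0.18,"hand":-1},{"wx":0,"wy":0,"wz":0,"dx":0.016,"dy":0.24,"dz":-0.18,"hand":-1},{"wx":0,"wy":0,"wz":0,"dx":0.016,"dy":0.26,"dz":-0.18,"hand":-1},{"wx":0,"wy":0,"wz":0,"dx":0.016,"dy":0.26,"dz":-0.18,"hand":-1}]'; python3 post.py 3; python3 fit.py >/dev/null; python3 lvl.py s6 0.482 0.190 0.084
```

```text
tool_pos: [0.4943, 0.0154, 0.1252]
contact_force: [7.2, -2.1, -3.3]
time: 19.85
tool_pos: [0.4956, -0.2484, 0.3042]
tool_rot: [0.0, 1.0, -0.026, -0.001]
contact_force: [0.9, 0.2, -0.4]
gripper_width: 0.0
top post 128 [ 0.456  -0.0128  0.9809] hi [ 0.456  -0.0128  0.9809] [ 0.4519 -0.0183  0.152 ] [0.4827 0.0214 1.1338]
uv [346.3203 265.0312]
top rect z=.154 [0.4779 0.0163] [ 53.   20.5  10.5  12.  198.5]
plate z 0.10749859392469174
side post 47 [0.4754 0.0137 0.139 ] hi [0.4769 0.0153 0.1556] [0.4688 0.0057 0.1048] [0.4851 0.0227 0.1614]
uv [234.5319 212.383 ]
plate z 0.1097653170680224
1277
plate plane slope x,y (deg) [ 0.17425048 -0.06290579] z at c (expect 0.106) 0.10897497590064406 n 827 rms 0.0037271380333511127
ext [0.40132557 0.07733467 0.09865533] [0.55343606 0.30167206 0.11787523]
```

View pics/p_3.png

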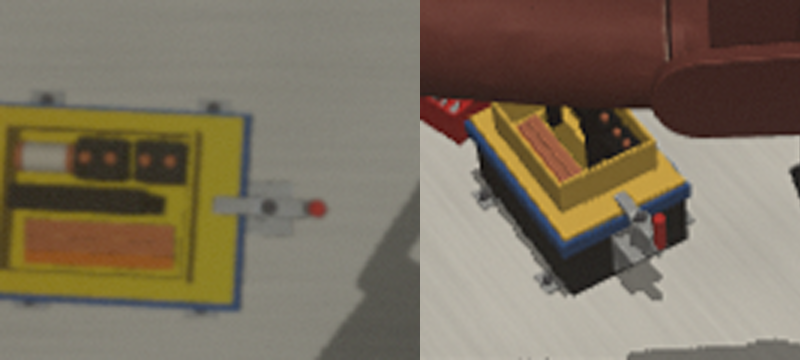

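The clamp bar lies along the tray's axis over the flange: its nose is at (218,205) and its post at (316,208) in the left view. The tray's plate is at flush height and the arm is clear.

```bash
python3 -c "
from plant import job,sensors
print(job.job_done(), sensors.state()['time'])"
```

```text
the job is handed in; nothing more can be done
the job is handed in; nothing more can be done
```

The tray is seated flush on the crate's blue frame, and the clamp is swung fully over its end. I handed the job in at about 20 s of robot time, against the 72 s limit.

**Tray:** I gripped it by the handle, lifted it level (about 0.55 kg) and lowered it slowly over the frame. The four lugs dropped into the sockets on the first descent, so no searching was needed. It stopped at 16 mm below frame level, which is flush; the hardest press I commanded was about 11 N, against the 40 N limit.

**Clamp:** I pushed the thumb post round with closed fingers until the tool stalled at about 7 N, which was the stop, then backed the arm away clear of everything.

**Last checks:**
- **Plate height:** the top camera read 107.5 mm and the side camera 109.7 mm, where flush is 106 mm. Both cameras also read 1–3 mm high on surfaces of known height, so this agrees with flush.
- **Level:** the plate is within 0.2°.
- **Clamp:** in the top view the bar lies along the tray's axis with its nose over the flange. The red post is within about 1.5 mm of where it should be when closed.
- **Disagreement:** before the descent, the two cameras differed by about 2–3 mm on the frame's position along the tray. I aimed between them, and the fit was clean.
- **Other objects:** no contact was felt with any of them, but I did not re-measure their positions.

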